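# Close up a brass lantern with its LED candle

### The arm

A 7-joint arm with a two-finger parallel gripper is mounted at the origin on the work surface. World frame = base frame: x ahead of the robot, y to its left, z up, the work surface at z = 0. Lengths are in m, angles in rad, forces in N, time in s.
With the tool pointing down it reaches from about 0.425 to 0.95 m from the base axis. Payload 4.7 kg.
Tool frame: the origin (TCP) lies between the finger pads; the fingertips stand 25 mm ahead of it and the grasp point (between the pads) lies 6 mm ahead of it; z points along the fingers, y is the line along which they close (so a half turn about z gives the same grasp; the last joint's range is limited). The gripper opens to 85 mm and grips with 20 to 120 N. Pads are 22 mm wide; open, the fingers measure 114 mm over their backs; the gripper's body (76 mm by 85 mm) begins 54 mm behind the grasp point. The pads swing forward as they close: fully open they stand 13 mm farther back than shut.
Start: joints at [-1.203, 0.469, -0.049, 1.532, 0.024, 1.141, -0.082], TCP at [0.261, 0.623, 0.256] pointing down, gripper open.
Joint ranges: [-2.59, 2.59], [-0.33, 1.99], [-1.39, 1.29], [0.1, 2.45], [-1.04, 4.18], [0.21, 1.99], [-2.66, 2.66]. Speed limits (rad/s): [2.57, 2.57, 3.14, 3.14, 3.14, 3.14, 3.14].

### API

Orientations are given as a 3x3 rotation matrix whose columns are the frame's x, y, z axes.
In Python, from rig import * gives the robot as it stands. Calls block until the motion is done:
- movep(position, orientation): joint-space move of the TCP to a pose.
- move_l(position, attitude=None, feed=0.15, until_force=None): straight line of the TCP; attitude=None keeps the orientation; feed is the mean speed in m/s. With until_force (N) it stops when the force on the tool has changed by that much, and returns True; else False.
- move_joints(angles): joint-space move.
- command_gripper(opening, newtons=None): finger opening in m; newtons is the grip in N (None keeps the last); returns when the fingers have stopped.
- sleep(seconds).
- inverse_kinematics(position, orientation): joint angles nearest the present ones, or None.
- sense(): the state.
- camera(name): name is "side" or "top" or "wrist"; returns (picture, depth): 420x560x3 uint8, red, green, blue; 420x560 float32, m along the optical axis (not along the pixel's ray), 0 where there is no reading.
- camera_params(name): a dict with "K" (3x3 intrinsics, pixels), "position" and "rotation" of the camera in the world; the wrist camera has in their place "tool_from_camera" (4x4, takes a point from camera to tool coordinates, whose origin is the TCP and whose axes are the flange's). Camera axes: x right, y down, z forward; pixel columns grow to the right and rows downward; lengths in m; the calibration is good to about 2 mm. The wrist camera is an equidistant fisheye: a pixel r from the principal point sees the ray r / f radians off the axis. A picture is of the moment at which its call begins: read the wrist's pose just before it. camera_params takes no time and is no camera call.
A pose or a line that the arm cannot do raises Unreachable and nothing moves.
- finish_job(): hands the job in; it is judged then, once.
The state is a dict: "time_s": time; "joint_pos": joint angles; "qd": joint speeds; "joint_efforts": joint torques, N m; "position": TCP position; "tcp_rot": TCP orientation; "wrist_force": force on the tool from outside, world axes, zero at the start; "ft_torque": the same for the moment, N m; "finger_gap": finger opening in m; "gripper_force": force on a finger pad.
Only numpy, scipy, OpenCV 4.12 (cv2) and the standard library are available. Lean on these libraries where they do the work, as an engineer would, in place of code of your own. Each camera call takes 0.05 s, during which the arm holds its last target. There are 200 camera calls.

### The job

Finish the open brass lantern in the middle of the bench: stand the cream LED candle upright in the middle of its floor, turned so that the candle's black switch bar faces the doorway, then push the pierced door shut until it snaps home on its ball catch and stays shut, and after that tip the domed roof down flat onto the lantern. Do not knock the candle over, and leave everything else on the bench where it is.

Things in the scene. Friction and masses are not known exactly. Their poses are not given: they have to be found in the camera images.
- lantern: Fixed open brass lantern, a box 150 x 150 mm, 150 mm high, walls 4 mm, inside 142 mm wide, floor 8 mm thick; no top and one open side, the doorway. Origin: centre of its underside. -x points out of the doorway (roughly to world +y, the robot's left), y runs across it, z up. The roof leans out on the +x side. Catch housing (20 mm): x -80, y +88, z 75 mm.
- lantern_door (a joint): Angle of the pierced brass door: 0 shut, growing as it swings outwards (about +z); starts 0.9 to 1.4, at most 1.9. Panel 140 mm wide, from 12 to 148 mm above the bench, 8 mm thick, weakly sprung towards open. A nub on its free edge must be pushed past the catch's sprung ball in the last 12 mm (about 5 N at the edge), or it springs open again.
- door_hinge (a point): On the door's vertical hinge axis, in the middle of the door's thickness, 138 mm above the bench: in the lantern's frame x -79, y -70 mm (at the doorway's corner nearest the robot). Axes as the lantern's. The shut door extends from here along the lantern's +y.
- door_edge (a point): Top of the door's free edge, 140 mm from the hinge axis, 138 mm above the bench, mid-thickness. Axes turn with the door: its -x is the outward normal of the outer face (face 4 mm from here), its y points from the hinge to the free edge.
- lantern_roof (a joint): Angle of the roof: 0 lying flat on the lantern, growing as it tips up and back; starts 1.75 to 1.95 (leaning back past upright), at most 2.05. Stiff hinge: it stays where left; about 2 to 4 N at the free edge moves it.
- roof_hinge (a point): Middle of the roof's horizontal hinge axis, along the lantern's y, at the lantern's +x side: x +77 mm, 152 mm above the bench. Axes as the lantern's. The shut roof extends from here along the lantern's -x.
- roof_edge (a point): Middle of the roof's free edge, on its outer face. Roof: brass plate 156 x 156 x 8 mm, underside in the hinge's plane; on its outer face a dome of radius 50 mm, 45 mm high, with a 16 mm ball on top, centred 75 mm from the hinge: a flat margin 28 mm wide is left along the free edge. Its z is the outward normal, its x points from free edge to hinge.
- candle: Cream cylindrical LED candle, 58 mm diameter, 125 mm high, with a look-only orange flame up to 143 mm, about 220 g, on the bench to the robot's left. Origin: centre of its underside; z up; -x points at the black switch bar up its side (12 mm wide); a black line on the top points to it too. With its yaw equal to the lantern's, the bar faces the doorway.
- candle_switch (a point): Middle of the black switch bar on the candle's side, 29 mm from the axis, 65 mm above its underside.
- tea_glass: Bystander: empty tea glass, 72 mm diameter, 90 mm high, standing near the candle. Origin: centre of its underside.
- rivet_jar: Bystander: amber jar with a green cap, 68 mm diameter, 100 mm high, standing near the candle. Origin: centre of its underside.
- spare_dome: Bystander: loose dull brass dome, 110 mm diameter, 70 mm high with a ball on top (84 mm in all), on the robot's right. Origin: centre of its underside.
Things that resemble listed ones, but are neither listed nor needed, are in the scene too. Leave any pink or turquoise look-alike of the candle alone.

How it is judged:
By the outcome, as a careful person would: the job done as asked, in the order asked, and still so for the second after the job is handed in, with the robot touching nothing.
It also fails if it takes over 61 s, if anything falls off the work surface, if the arm or the gripper's body presses on something with over 40 N, if the wrist force passes 120 N, or if a joint passes its speed limit or range.

## Working session

There is one attempt and no reset: what is moved stays moved. The work goes in short steps, each a Python script; the robot and the scene stay as the last script left them, time stands still between calls to the robot, and variables do not carry over. Pictures are saved under pics/ and viewed, at most 10 in all, crops included, and the job is handed in when it is done.

```bash
ls; mkdir -p pics
python3 - <<'E'
from rig import *
import cv2,numpy as np
for n in("top","side"):
    p,d=camera(n); np.savez(f"pics/{n}0.npz",p=p,d=d); cv2.imwrite(f"pics/{n}0.png",p[:,:,::-1])
    c=camera_params(n); print(n,np.round(c["K"],1).tolist(),np.round(c["position"],3),np.round(c["rotation"],3).tolist())
print(sense()["time_s"])
print(camera_params("wrist"))
E
```

```text
pics
top [[422.0, 0.0, 277.6], [0.0, 422.0, 212.1], [0.0, 0.0, 1.0]] [0.34  0.012 1.099] [[0.019, -0.968, 0.252], [-1.0, -0.018, 0.008], [-0.003, -0.252, -0.968]]
side [[546.4, 0.0, 279.2], [0.0, 546.4, 208.9], [0.0, 0.0, 1.0]] [-0.384 -1.05   1.017] [[0.749, -0.336, 0.57], [-0.662, -0.409, 0.628], [0.022, -0.848, -0.529]]
0.1
{'K': array([[325.1922621 ,   0.        , 282.34445575],
       [  0.        , 325.1922621 , 213.32741007],
       [  0.        ,   0.        ,   1.        ]]), 'tool_from_camera': array([[ 2.82621299e-05, -9.57705266e-01, -2.87750972e-01,
         7.32628733e-02],
       [ 9.99999977e-01,  8.78322423e-05, -1.94109759e-04,
         1.31504623e-05],
       [ 2.11173751e-04, -2.87750960e-01,  9.57705247e-01,
        -1.17117475e-01],
       [ 0.00000000e+00,  0.00000000e+00,  0.00000000e+00,
         1.00000000e+00]])}
```

View pics/top0.png

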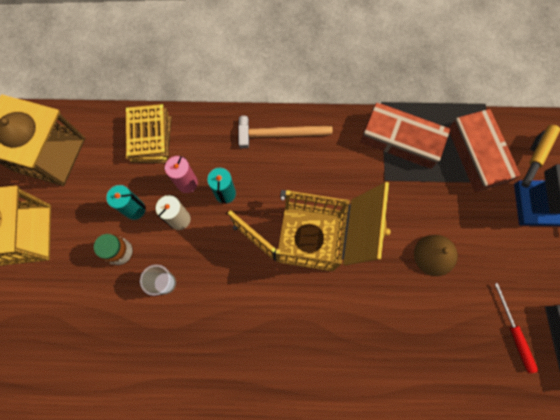

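View pics/side0.png

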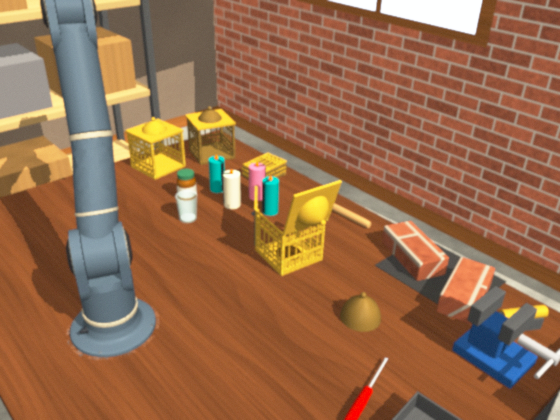

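The top view has four candles: cream (172,212), pink (181,174), and turquoise (222,185) and (126,201). Cream fits the description. The glass is at (157,281), the jar at (108,247) and the dome at (436,255). The open lantern is at (310,235), with its door from (275,257) to (231,213) and its roof leaning to the right. I'll enlarge this area.

```bash
cat > h.py <<'E'
import numpy as np,cv2
from rig import *
def load(n):
    z=np.load(f"pics/{n}.npz"); return z["p"],z["d"]
def cloud(d,c):
    v,u=np.indices(d.shape); K=c["K"]
    P=np.stack([(u-K[0,2])/K[0,0]*d,(v-K[1,2])/K[1,1]*d,d],-1)
    return P@np.array(c["rotation"]).T+c["position"]
def ray(c,u,v,z):
    K=c["K"]; r=np.array(c["rotation"])@[(u-K[0,2])/K[0,0],(v-K[1,2])/K[1,1],1]
    return c["position"]+r*(z-c["position"][2])/r[2]
def proj(c,P):
    q=np.array(c["rotation"]).T@(np.array(P)-c["position"]); return (c["K"]@q/q[2])[:2]
E
python3 - <<'E'
from h import *
p,d=load("top0")
c1=cv2.resize(p[155:275,110:390],None,fx=2.8,fy=2.8,interpolation=cv2.INTER_CUBIC)
c2=cv2.resize(p[185:240,145:200],(250,250),interpolation=cv2.INTER_CUBIC)
s,_=load("side0"); c3=cv2.resize(s[160:280,210:350],None,fx=2.1,fy=2.1,interpolation=cv2.INTER_CUBIC)
o=np.zeros((600,800,3),np.uint8); o[:336,:784]=c1; o[340:590,:250]=c2; o[340:592,300:594]=c3
cv2.imwrite("pics/crop0.png",o[:,:,::-1])
c=camera_params("top");W=cloud(d,c)
for u,v in [(172,212),(165,205),(175,225),(157,281),(108,245),(181,174),(218,182),(310,235),(436,250),(360,230),(253,235),(275,257),(231,213),(386,185),(378,262)]: print(u,v,np.round(W[v,u],3))
# candle top points
P=W[190:235,150:195].reshape(-1,3); m=(abs(P[:,2]-.125)<.005); print(m.sum(),P[m].mean(0),P[m].min(0),P[m].max(0))
E
```

```text
172 212 [0.59  0.273 0.122]
165 205 [0.601 0.285 0.142]
175 225 [0.573 0.28  0.056]
157 281 [0.436 0.328 0.005]
108 245 [0.511 0.425 0.101]
181 174 [0.685 0.258 0.124]
218 182 [0.665 0.166 0.128]
310 235 [ 0.564 -0.066  0.004]
436 250 [ 0.52  -0.375  0.06 ]
360 230 [ 0.533 -0.157  0.219]
253 235 [0.533 0.075 0.144]
275 257 [0.492 0.024 0.081]
231 213 [0.583 0.128 0.148]
386 185 [ 0.608 -0.196  0.3  ]
378 262 [ 0.496 -0.244 -0.   ]
424 [0.59906161 0.28307764 0.1253457 ] [0.57197266 0.2551542  0.12006922] [0.62820893 0.31233711 0.1299264 ]
```

View pics/crop0.png

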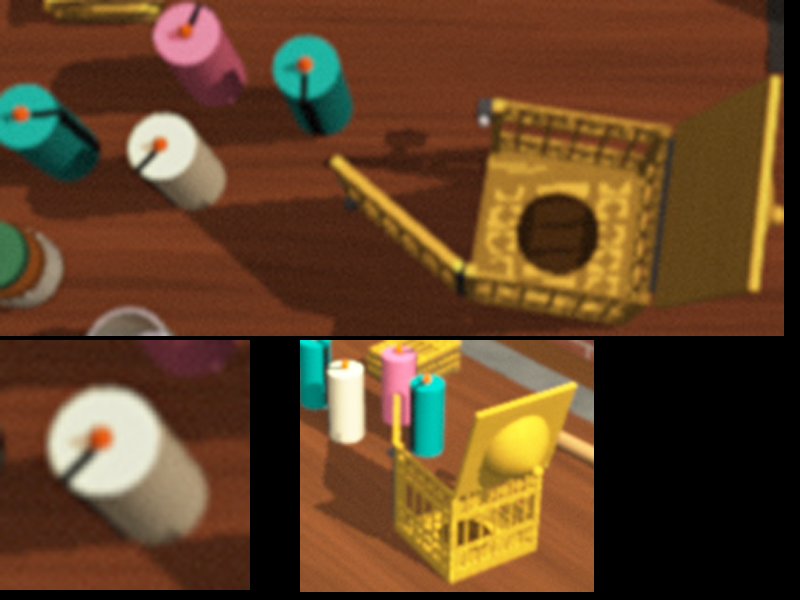

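The crop confirms the cream candle. On its top, the black line runs from the centre to the lower-left rim, about (66,483) in the crop, or (159.5,216.5) in the full image. Next I'll fit the lantern, door and roof.

Run:
```python
from h import *
p,d=load("top0"); c=camera_params("top");W=cloud(d,c)
a=ray(c,168.1,207,.125);b=ray(c,159.5,216.5,.125);print("candle",a,b,np.linalg.norm(b-a),"line dir deg",np.degrees(np.arctan2(*(b-a)[[1,0]])))
S=lambda u,v:(110+u/2.8,155+v/2.8)
for n,(u,v),z in [("BLrim hinge corner",(462,262),.148),("TL rim",(494,100),.15),("TR rim",(672,130),.15),("BR",(652,302),.15),("edge",(335,158),.148),("floor circle",(557,233),.008),("roofTR",(776,77),.302),("roofBR",(755,290),.302)]:
    print(n,np.round(ray(c,*S(u,v),z),4))
m=(W[...,2]>.142)&(W[...,2]<.156)
u=np.arange(560)[None]; v=np.arange(420)[:,None]
for n,r in [("door",(u>226)&(u<274)&(v>205)&(v<255)),("far wall",(u>289)&(u<345)&(v>185)&(v<212)),("near wall",(u>280)&(u<345)&(v>240)&(v<275))]:
    P=W[m&r]; 
    if len(P)>5:
        f=cv2.fitLine(P[:,:2].astype(np.float32),cv2.DIST_HUBER,0,.01,.01).ravel(); print(n,len(P),f,"deg",np.degrees(np.arctan2(f[1],f[0])),P.min(0),P.max(0))
r=(u>340)&(u<395)&(v>185)&(v<262); P=W[r&(W[...,2]>.165)&(W[...,2]<.31)]
cen=np.median(P,0)
for i in range(10):
    q=P-cen; n=np.linalg.svd(q,full_matrices=False)[2][2]; e=abs(q@n); P=P[e<max(.004,np.percentile(e,90))]; cen=P.mean(0)
print("roof",len(P),cen,n,P[:,2].max(),P.min(0),P.max(0))
s=sense();print(np.round(s["tcp_rot"],2).tolist())
```

```text
candle [0.6011375  0.28227292 0.125     ] [0.57735037 0.30077992 0.125     ] 0.030138620308547786 line dir deg 142.11617184692975
BLrim hinge corner [0.5014 0.0239 0.148 ]
TL rim [ 6.392e-01 -1.000e-04  1.500e-01]
TR rim [ 0.6157 -0.1491  0.15  ]
BR [ 0.4714 -0.1296  0.15  ]
edge [0.5869 0.1315 0.148 ]
floor circle [ 0.5543 -0.0629  0.008 ]
roofTR [ 0.612 -0.198  0.302]
roofBR [ 0.4598 -0.1768  0.302 ]
door 226 [0.63865346 0.7694945  0.5408633  0.07978843] deg 50.308514 [0.49353133 0.02833202 0.1420482 ] [0.58771215 0.13526642 0.15247334]
far wall 127 [ 0.1442621   0.9895395   0.62409496 -0.0851798 ] deg 81.705444 [ 0.61568559 -0.13593353  0.14200722] [ 0.63660045 -0.00856302  0.1547619 ]
near wall 188 [ 0.06170994  0.99809414  0.47992244 -0.10127726] deg 86.46203 [ 0.4660285  -0.13270494  0.14203032] [0.52077511 0.01010397 0.15587813]
roof 2334 [ 0.53689021 -0.16527596  0.24306377] [-0.13792401 -0.94619894 -0.29271921] 0.30444736089171553 [ 0.45910784 -0.19684343  0.1650049 ] [ 0.61910488 -0.13174033  0.30444736]
[[-0.92, 0.39, -0.0], [0.39, 0.92, -0.0], [-0.0, -0.0, -1.0]]
```

The fits agree: lantern centre (0.554, -0.063), doorway direction 81.5°, door 1.01 rad, roof 1.87 rad. The candle is at (0.600, 0.2825) with its bar at about 142°. I'll hover over it and refine with the wrist camera.

```bash
cat >> h.py <<'E'
def Rd(deg):  # tool down, closing axis y at deg
    t=np.radians(deg); y=np.array([np.cos(t),np.sin(t),0]); z=np.array([0,0,-1.]); return np.column_stack([np.cross(y,z),y,z])
def wray(cp,s,u,v,z):
    K=cp["K"]; f=K[0,0]; a=np.array([u-K[0,2],v-K[1,2]]); r=np.linalg.norm(a); th=r/f
    dc=np.r_[a/r*np.sin(th),np.cos(th)]; T=cp["tool_from_camera"]; R=np.array(s["tcp_rot"])
    o=np.array(s["position"])+R@T[:3,3]; w=R@T[:3,:3]@dc; return o+w*(z-o[2])/w[2]
C=np.array([.554,-.063]); A=np.array([np.cos(np.radians(81.5)),np.sin(np.radians(81.5))]); Y=np.array([A[1],-A[0]])  # A = lantern -x, Y = lantern y
def shot(n):
    s=sense(); p,d=camera("wrist"); np.savez(f"pics/{n}.npz",p=p,d=d,pos=s["position"],R=s["tcp_rot"]); return p
E
python3 - <<'E'
from h import *
movep([.600,.2825,.26],Rd(74)); p=shot("w1")
cv2.imwrite("pics/w1.png",cv2.resize(p,(800,600))[:,:,::-1]); s=sense(); print(s["time_s"],s["position"])
E
```

```text
1.9 [0.59910174 0.28443306 0.25995669]
```

View pics/w1.png

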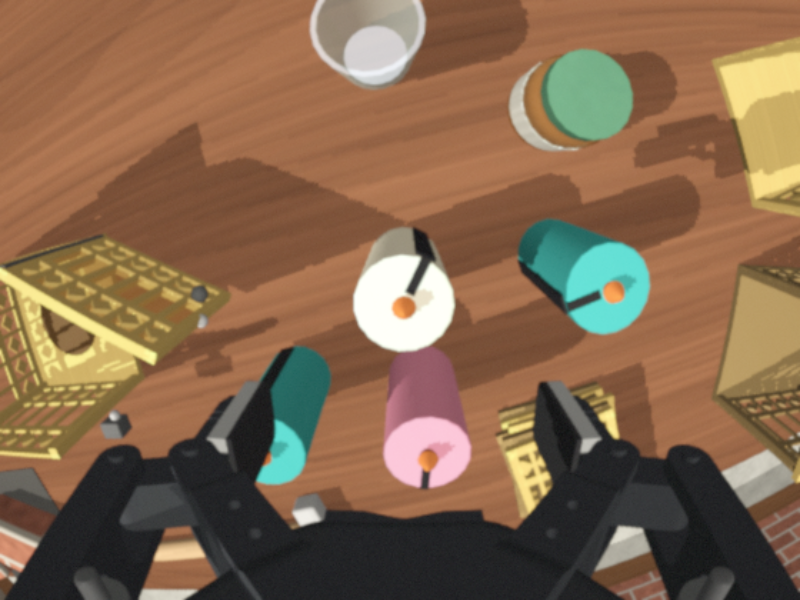

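In the wrist view, the cream candle's top centre is at (404,302), its black line meets the rim at (429,256), and the bar is below that at (423,240). The door's free edge is at (155,358), and the lantern is at left.

Run:
```python
from h import *
z=np.load("pics/w1.npz"); s=dict(position=z["pos"],tcp_rot=z["R"]); cp=camera_params("wrist")
f=lambda u,v,h:wray(cp,s,u*.7,v*.7,h)
a=f(404,302,.125);b=f(429,256,.125);print(a,b,np.linalg.norm(a-b),np.degrees(np.arctan2(*(b-a)[[1,0]])))
l=f(411,292,.125); print("line",np.degrees(np.arctan2(*(b-l)[[1,0]])))
for q in [(354,302),(454,302),(404,350),(404,255)]: print(f(*q,.125))
print("edge",f(155,358,.148),"corner far",f(57,455,.15))
p=z["p"]; sat=p.max(2).astype(int)-p.min(2); m=((p.min(2)>185)&(sat<45)).astype(np.uint8); m[:170]=0;m[250:]=0;m[:,:240]=0;m[:,330:]=0
k,lab,st,ce=cv2.connectedComponentsWithStats(m); i=1+np.argmax(st[1:,4]); print(st[i]/.7,ce[i]/.7)
# candle & placement IK
for P,R in [([a[0],a[1],.101],Rd(74)),([a[0],a[1],.29],Rd(74)),([*C,.30],Rd(14)),([*C,.109],Rd(14))]: print(inverse_kinematics(P,R))
```

```text
[0.59992581 0.28461746 0.125     ] [0.57824061 0.30510173 0.125     ] 0.029830410685192453 136.63126037502346
line 138.59041228764846
[0.59216702 0.25731949 0.125     ]
[0.60767583 0.31193065 0.125     ]
[0.62809499 0.27663624 0.125     ]
[0.57395919 0.2919772  0.125     ]
edge [0.58619462 0.13434404 0.148     ] corner far [0.63684095 0.00076336 0.15      ]
[ 354.28571429  254.28571429  100.           97.14285714 4677.14285714] [402.24408762 303.49856008]
[-0.53509616  0.60466927  0.04093469  1.69875894 -0.03128121  0.83879962
  0.81104089]
[-0.54489813  0.42438826  0.05457355  1.52459169 -0.02416406  1.19327155
  0.80529514]
[-0.2738633   0.24361866  0.3801333   1.77890107 -0.09876583  1.13771562
  0.38196097]
[-0.20974019  0.46665964  0.32044619  1.96716534 -0.21182669  0.73967407
  0.48029572]
```

```bash
sed -i 's/C=np.array(\[.554,-.063\])/C=np.array([.5535,-.062])/' h.py
python3 - <<'E'
from h import *
c=[.600,.284]
move_l([*c,.101],Rd(74),feed=.12); command_gripper(.05,40); s=sense(); print(s["finger_gap"],s["gripper_force"],s["position"],s["time_s"])
z0=s["position"][2]
if s["finger_gap"]<.054: raise SystemExit
move_l([*c,.30],feed=.2)
movep([*C,.30],Rd(17.5)); sleep(.3)
s=sense();print(s["position"],s["finger_gap"],s["wrist_force"],s["time_s"])
move_l([*C,.125],feed=.15); sleep(.2)
p=shot("w2")
print(move_l([*C,.103],feed=.03,until_force=4)); s=sense(); print(z0,s["position"],s["wrist_force"],s["time_s"])
p2=shot("w3"); cv2.imwrite("pics/w3.png",np.hstack([p,p2])[:,:,::-1][:, :1120])
cv2.imwrite("pics/w3.png",cv2.resize(p2,(700,525))[:,:,::-1])
E
```

```text
0.05737150066023872 43.271870613098145 [0.60052636 0.2842454  0.10183729] 3.75
[ 0.55377926 -0.06116726  0.29985392] 0.057639045540310935 [ 0.03715715 -0.33935565 -3.20301678] 6.5083
True
0.10183729140035076 [ 0.55344273 -0.06191206  0.10977412] [-1.24595675 -0.0147262   5.53712468] 8.6167
```

View pics/w3.png

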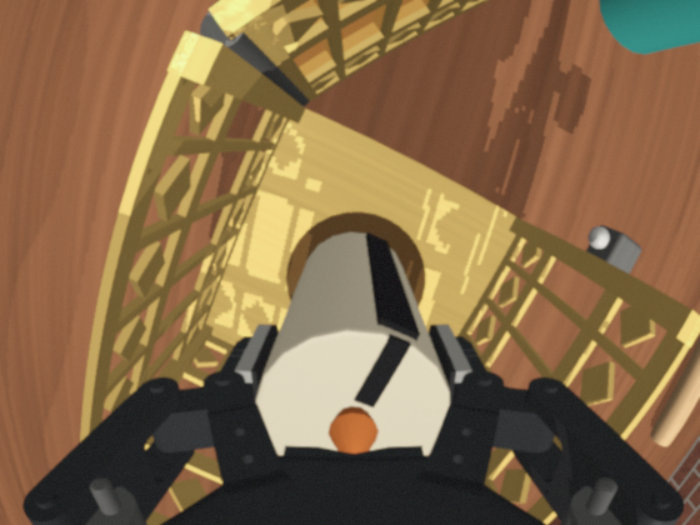

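The candle stands over the circle on the floor. Its bar runs from (375,235) to (400,335), roughly towards the doorway sill, which goes from (300,108) to (520,222). I'll check the yaw numerically before releasing.

Run:
```python
from h import *
z=np.load("pics/w3.npz"); s=dict(position=z["pos"],tcp_rot=z["R"]); cp=camera_params("wrist")
f=lambda u,v,h:wray(cp,s,u*.8,v*.8,h)
ang=lambda a,b:np.degrees(np.arctan2(*(b-a)[[1,0]]))
print("line",ang(f(366,403,.133),f(400,338,.133)), "rim pt from tcp",ang(z["pos"],f(400,338,.133)),np.linalg.norm((f(400,338,.133)-z["pos"])[:2]))
a,b=f(302,110,.008),f(515,219,.008); print("sill",a,b,ang(a,b)+90)
print("circle",f(356,213,.008),f(289,272,.008),f(424,272,.008))
print("bar bottom from tcp",ang(z["pos"],f(374,236,.012)),np.linalg.norm((f(374,236,.012)-z["pos"])[:2]))
print("rim corners near",f(190,35,.15),"far",f(690,345,.15))
```

```text
line 85.0586191636433 rim pt from tcp 82.17958728004989 0.028501848620452457
sill [0.49925212 0.01984771 0.008     ] [6.31428968e-01 6.29540595e-04 8.00000000e-03] 81.72731342654428
circle [ 0.54353559 -0.02518731  0.008     ] [ 0.51735572 -0.06873581  0.008     ] [ 0.59072107 -0.04558061  0.008     ]
bar bottom from tcp 83.99527892119225 0.02841899991109601
rim corners near [0.49346191 0.02166446 0.15      ] far [ 0.63767909 -0.00736461  0.15      ]
```

The bar's yaw is about 83° against a sill normal of about 81.7°, which is good. I'll release and then swing the door shut.

```bash
cat >> h.py <<'E'
H=C+.079*A-.070*Y
def door(th,gap,r=.115,z=.115):
    dg=-8.5+np.degrees(th); t=np.radians(dg); d=np.array([np.cos(t),np.sin(t)]); n=np.array([-d[1],d[0]])
    return [*(H+r*d+(.015+gap)*n),z],Rd(dg)
E
python3 - <<'E'
from h import *
command_gripper(.076); move_l([*C,.30],feed=.2)
p,R=door(1.02,.035,z=.30); movep(p,R); command_gripper(0.0,40)
p,R=door(1.02,.035); move_l(p,R,feed=.15); f0=np.array(sense()["wrist_force"])
for th in (.95,.75,.55,.35,.2):
    p,R=door(th,.002); move_l(p,R,feed=.12); s=sense(); print(th,np.round(np.array(s["wrist_force"])-f0,1),s["time_s"])
p,R=door(.08,0); move_l(p,R,feed=.06); print(np.round(np.array(sense()["wrist_force"])-f0,1))
p,R=door(0,-.006); print(move_l(p,R,feed=.03,until_force=18)); s=sense(); print(np.round(np.array(s["wrist_force"])-f0,1),s["time_s"],"n-offset",(np.array(s["position"][:2])-H)@A)
p,R=door(0,.03); move_l(p,R,feed=.1); move_l([*p[:2],.22],feed=.2); sleep(.1)
q=shot("w4"); cv2.imwrite("pics/w4.png",cv2.resize(q,(700,525))[:,:,::-1]); print(sense()["position"],sense()["time_s"])
E
```

```text
0.95 [ 0.1  0.4 -0.1] 13.525
0.75 [0.3 0.6 0.6] 13.875
0.55 [ 0.4  1.  -0.4] 14.225
0.35 [-0.   1.  -0.4] 14.575
0.2 [ 1.8 -0.  -0.3] 14.875
[-0.4  1.   0.5]
False
[ 2.4 14.9 -0.4] 15.95 n-offset 0.017229059697723387
[0.61526603 0.05389858 0.2181078 ] 17.2833
```

View pics/w4.png

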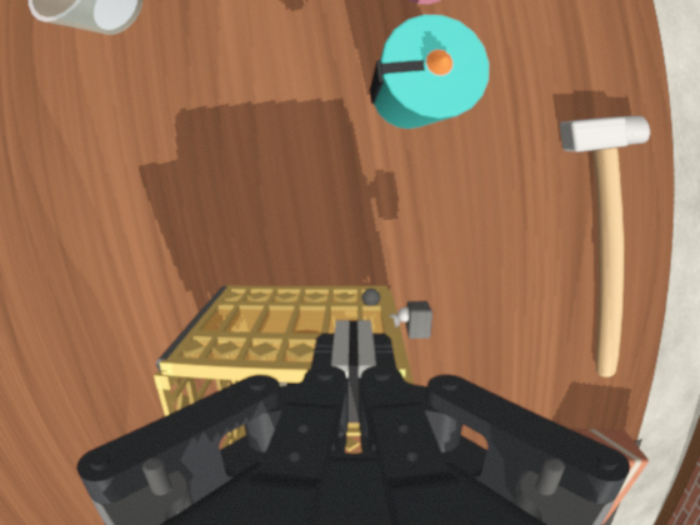

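The door looks shut: its outer top edge runs from (160,366) to (405,374), and the nub at (371,297) is next to the catch at (400,318). I'll check the angle, then look from the side camera.

Run:
```python
from h import *
z=np.load("pics/w4.npz"); s=dict(position=z["pos"],tcp_rot=z["R"]); cp=camera_params("wrist")
f=lambda u,v,h:wray(cp,s,u*.8,v*.8,h)
a,b=f(160,362,.148),f(300,371,.148);b2=f(405,371,.148)
for x in (a,b,b2): q=x[:2]-H; print(x,"along",q@Y,"out",q@A)
# depth cloud of door face
K=cp["K"];d=z["d"];v,u=np.indices(d.shape);du=u-K[0,2];dv=v-K[1,2];r=np.hypot(du,dv);t=r/K[0,0]
k=d*np.tan(t)/r; P=np.stack([du*k,dv*k,d],-1); T=cp["tool_from_camera"]; W=(P@T[:3,:3].T+T[:3,3])@z["R"].T+z["pos"]
al=(W[...,:2]-H)@Y; out=(W[...,:2]-H)@A
m=(d>0)&(W[...,2]>.03)&(W[...,2]<.14)&(al>.01)&(al<.138)&(abs(out)<.05)
for lo,hi in((.01,.04),(.04,.07),(.07,.1),(.1,.138)):
    k=m&(al>lo)&(al<hi); print(lo,k.sum(),np.percentile(out[k],[50,75,90,97]) if k.sum() else "")
k=(d>0)&(W[...,2]>.06)&(W[...,2]<.09)&(al>.145)&(al<.18)&(abs(out)<.03); print("catch",k.sum(),W[k].mean(0) if k.sum() else "",np.mean(al[k]),np.mean(out[k]))
```

```text
[0.49865955 0.03009151 0.148     ] along 0.0021499304855833205 out 0.003974027800954635
[0.58060456 0.01683637 0.148     ] along 0.08515407904389284 out 0.0029767253928520507
[0.63642582 0.00861425 0.148     ] along 0.1415775022670434 out 0.0030958270949459667
0.01 1751 [0.00283273 0.00354729 0.00388878 0.00411556]
0.04 1835 [0.00280518 0.0036254  0.0039987  0.00428749]
0.07 1675 [0.00293476 0.00360995 0.0039634  0.00426207]
0.1 1130 [0.00334126 0.00393439 0.00885964 0.01364645]
catch 670 [0.65193691 0.00717851 0.0814671 ] 0.15713042651962422 0.003968540772923072
```

The door is shut: its face is 4 mm out along its full width, as it must be. Next I'll tip the roof, pushing from behind the free edge.

```bash
cat >> h.py <<'E'
RH=C-.077*A
def roof(a,z): return [*(RH+a*A),.152+z+.025]   # finger centre a, tip height z over hinge
E
cat > roof.py <<'E'
from h import *
R=Rd(-8.5); hw=.0125
path=[]
for ph in (1.87,1.72,1.57,1.4,1.2,1.0,.85,.7,.58,.5):
    c,s=np.cos(ph),np.sin(ph)
    if ph>1.56: l=.156*c-.008*s; z=.143
    else:
        sc=.145+.004*(1.57-ph)/1.07; l=sc*c-.008*s; z=sc*s+.008*c
    path.append((ph,roof(l-hw,z)))
pre=[roof(-.095,.25),roof(-.095,.143)]
E
python3 - <<'E'
from roof import *
p=sense()["position"]
move_l([p[0],p[1],.43],feed=.25); movep(pre[0],R); move_l(pre[1],R,feed=.15); sleep(.2); f0=np.array(sense()["wrist_force"])
for ph,P in path:
    move_l(P,feed=.08); s=sense(); print(ph,np.round(np.array(s["wrist_force"])-f0,1),round(s["time_s"],2))
p,d=camera("side"); t,_=camera("top"); 
o=np.hstack([cv2.resize(p[150:300,190:390],(400,300)),cv2.resize(t[150:300,210:410],(400,300))]); cv2.imwrite("pics/r1.png",o[:,:,::-1])
E
```

```text
1.87 [-0.4 -0.7 -0.9] 21.0
1.72 [-0.  -1.1 -0.7] 21.43
1.57 [ 0.5 -0.8 -1.8] 21.88
1.4 [-0.2 -0.6 -0.6] 22.33
1.2 [ 0.1 -0.5 -0.7] 22.85
1.0 [ 0.5 -0.9 -0.4] 23.37
0.85 [ 0.4 -0.9 -1.3] 23.79
0.7 [ 0.1 -0.3 -0.9] 24.22
0.58 [-0.3 -1.3 -0.1] 24.59
0.5 [-0.3 -1.4 -0.1] 24.89
```

View pics/r1.png

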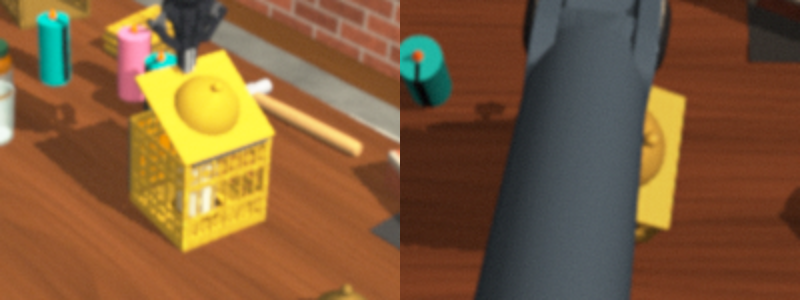

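The roof is following, at about 0.5 rad, with the fingertip on its free-edge margin at (190,70). The candle is still upright inside at (205,200). I'll finish the closing now.

Run:
```python
from roof import *
p=np.array(sense()["position"]); f0=np.array(sense()["wrist_force"])
move_l(p+[0,0,.022],feed=.1); move_l(roof(.135,.098),feed=.1)
print(move_l(roof(.147,.016),feed=.08,until_force=15)); s=sense(); print(np.round(np.array(s["wrist_force"])-f0,1),s["position"][2]-.177)
print(move_l(roof(.147,-.004),feed=.03,until_force=15)); s=sense(); print(np.round(np.array(s["wrist_force"])-f0,1),s["position"][2]-.177)
move_l(roof(.147,.15),feed=.2); movep([.45,.2,.45],R); 
p,d=camera("side"); t,dt=camera("top"); c=camera_params("top"); W=cloud(dt,c)
al=(W[...,:2]-RH)@A; y=(W[...,:2]-RH)@Y
for lo,hi in((.005,.02),(.132,.15)):
    k=(al>lo)&(al<hi)&(abs(y)<.07)&(W[...,2]>.1); print(lo,k.sum(),np.median(W[k][:,2]) if k.sum() else "")
o=np.hstack([cv2.resize(p[150:300,190:390],(400,300)),cv2.resize(t[150:300,110:310],(400,300))]); cv2.imwrite("pics/r2.png",o[:,:,::-1]); print(sense()["time_s"])
```

```text
False
[-0.2 -0.2  0.1] 0.016421304614568144
True
[-2.4 -0.3  8.5] 0.00803090154372521
0.005 402 0.16010419335361564
0.132 466 0.16018495878978312
29.2917
```

View pics/r2.png

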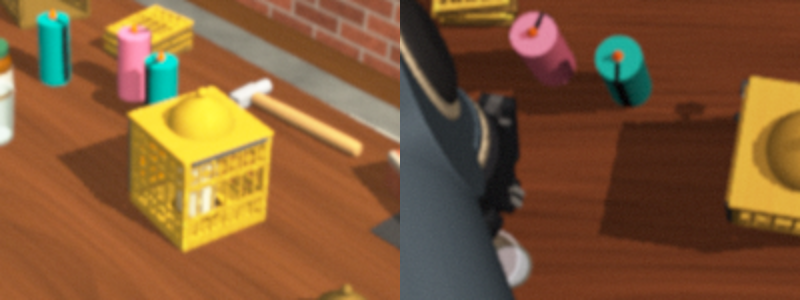

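The roof is flat, at 0.160 m along both the hinge side and the free edge. The door is shut, the candle is standing at (205,200), and the arm is clear.

```bash
python3 -c "
from rig import *
print(finish_job())"
```

```text
the job is handed in; nothing more can be done
None
```

I handed the job in at about 29 s: the candle is upright on the lantern floor with its switch bar facing the doorway to within about 2°, the door is shut and held after the push, the roof is flat on the lantern, and I touched nothing else on the bench.

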